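# Unlatch a tasting dish and hold it turned and level

### The job

The white dish with the loose chocolate ball is locked in its black cradle: push the red latch along its rail, away from the robot, until it snaps fully home at the far stop. Then lift the dish by its wooden handle and give it a quarter turn, either way, so that its two ears point along the latch rail, keeping it level and the ball inside the brass ring, untouched. Finish while still holding the dish level and still above the cradle, about 15 cm over the worktop, with the ball resting in the middle; leave everything else where it is.

Things in the scene. Friction and masses are not known exactly. Their poses are not given: they have to be found in the camera images.
- cradle: black base plate, 165 x 250 x 12 mm, fixed; origin on the worktop below the seated dish's middle. x: along the latch rail, the way the latch opens, away from the robot (within 0.45 rad); y: left. Rail at y = -112 mm, stop at x = +70 mm. 7 mm high blocks hold the dish's foot (2 mm play); 26 mm high pins stand beside the +y ear: raise the dish 25 mm before turning it
- latch (a joint): slide of the red latch along the cradle's +x, m: 0 at the start (tongue over the -y ear locks the dish), 0.045 fully open at the stop. A spring detent resists with up to 4 N (plus 1 N friction, some damping) until 0.026, then pulls it to 0.045 and keeps it there with about 3 N; let go before that it slips back
- latch_tab (a point): middle of the near (-x) face of the latch's red upright tab, 60 mm above the worktop: push here along the cradle's +x. The tab is 16 mm thick along x, 24 mm wide along y, its top 78 mm above the worktop; the carriage under it is 38 mm long (x), 26 mm wide, its top 38 mm above the worktop
- dish: white round dish, 124 mm across, 22 mm high, 0.32 kg (varies), loose; origin in the middle of its underside, 12 mm above the cradle's origin when seated, axes as the cradle's within 0.1 rad. Ears 28 mm wide reach to y = +-92 mm; a steel arch (legs at x = +-60 mm) carries the handle. The inside is a 6 degree cone to the brass ring (radius 30 mm): over 6 degrees tilt or 1 m/s2 the ball rolls
- dish_grip (a point): centre of the dark wooden handle bar on top of the arch, 105 mm above the dish's origin, straight above its middle; the bar is 56 mm long along the dish's x, 14 mm wide along y (the width to grip), 18 mm high, with free space under it down to the ball (45 mm over the cone's bottom)
- dish_mid (a point): the lowest point of the dish's inside, 12 mm above the dish's origin
- choc_ball: loose dark brown hard chocolate ball, 30 mm across, lying in the middle of the dish
- choc_ball_center (a point): centre of the chocolate ball; 15 mm straight above dish_mid when it rests in the middle
- pastry_brush: bystander: wooden pastry brush lying flat, 222 mm long; origin under its middle
- salt_shaker: bystander: glass salt shaker with a grey top, 44 mm across, 90 mm high; origin under it
Mind the look-alikes: they are no part of the job. Of the things shaped like the dish, the white one is meant.

How it is judged:
On the way, in this order (a step that is already met when the one before it is completed fails the run):
1. the latch is fully open in its detent (over 42 mm) while the dish still sits in the cradle (value of joint latch above 0.042 m and z of dish in the frame of cradle below 0.018 m), for 0.2 s.
2. the dish is lifted at least 50 mm, held by the fingers (height (world z) of dish above 0.062 m and contact force between the fingers and dish above 0.5 N), for 0.2 s.
At the end, for the whole second after the job is handed in: fingers hold the dish still, underside 100 to 220 mm up, within 80 mm of the seat sideways, level within 0.08 rad, ears along the rail within 0.15 rad, ball within 12 mm of the middle, latch still over 42 mm open, dish off the cradle (height (world z) of dish between 0.1 and 0.22 m and horizontal distance between dish and cradle below 0.08 m and angle between dish's own z axis and vertical below 0.08 rad and angle between the y axis of dish and the x axis of cradle, either way round below 0.15 rad and distance between choc_ball_center and dish_mid below 0.021 m and horizontal distance between choc_ball_center and dish_mid below 0.012 m and linear speed of dish below 0.02 m/s and contact force between the fingers and dish above 0.5 N and contact force between dish and cradle below 0.05 N and value of joint latch above 0.042 m); the arm keeps its last pose, push and grip.
It fails at once if the ball leaves the brass ring (more than 30 mm from the middle) (distance between choc_ball_center and dish_mid above 0.034 m).
It fails at once if the dish is tipped more than 0.3 rad (angle between dish's own z axis and vertical above 0.3 rad).
It fails at once if the robot touches the ball (contact force between the arm and choc_ball above 0.1 N).
It fails at once if the robot touches the ball (contact force between the fingers and choc_ball above 0.1 N).
It fails at once if a bystander is moved by more than 25 mm (distance of any of pastry_brush, salt_shaker from where it was at the start of the episode above 0.025 m).
It also fails if it takes over 58 s, if anything falls off the work surface, if the arm or the gripper's body presses on something with over 40 N, if the wrist force passes 120 N, or if a joint passes its speed limit or range.

### The arm

A 6-joint arm with a two-finger parallel gripper is mounted at the origin on a cart in front of the work surface, level with it; the furniture and walls round the work are solid. World frame = base frame: x ahead of the robot, y to its left, z up, the work surface at z = 0. Lengths are in m, angles in rad, forces in N, time in s.
With the tool pointing down it reaches from about 0.225 to 0.875 m from the base axis. Payload 3.4 kg.
Tool frame: the origin (TCP) lies at the very end of the fingers, on their centre line; the grasp point (between the pads) lies 19 mm behind it (manip.pinch_z is the distance from the TCP to the grasp point, in m); z points along the fingers, y is the line along which they close (so a half turn about z gives the same grasp; the last joint's range is limited). The gripper opens to 85 mm and grips with 20 to 120 N. Pads are 22 mm wide; open, the fingers measure 114 mm over their backs; the gripper's body (76 mm by 85 mm) begins 54 mm behind the grasp point. The pads swing forward as they close: fully open they stand 13 mm farther back than shut.
Start: joints at [-1.303, 0.276, 1.505, -0, 1.361, -0.121], TCP at [0.218, -0.532, 0.231] pointing down, gripper open.
Joint ranges: [-2.89, 2.89], [-0.75, 2.08], [0.22, 2.7], [-1.18, 4.32], [0.11, 2.71], [-2.7, 2.7]. Speed limits (rad/s): [2.57, 2.57, 3.14, 3.14, 3.14, 3.14].

### API

Orientations are given as a unit quaternion [w, x, y, z].
In Python, from rig import manip gives the robot as it stands. The module is installed in compiled form; this text tells all that it offers.
- The arm moves only by the shell command python3 -m jog 'ROWS' [FORCE]. ROWS is JSON, a list of rows, each an object of numbers: "dx", "dy", "dz": the shift along the tool's x, y, z each as a share of 25 cm, from -1 to 1; "ax", "ay", "az": the turn, a rotation vector about the tool's x, y, z each as a share of 90 degrees, from -1 to 1; "grip": the opening, from -1 (shut) to 1 (fully open), so that 0 is half open. A call has 1 to 5 rows; each row is the pose to reach, as a shift and turn from the pose commanded when the call began, along the tool's axes at that moment; what a row does not reach only later rows make up. A row lasts 1/12 s, in which the tool goes at most 41.7 mm and 7.16 degrees, less where a joint would pass 70% of its speed; a pose out of reach is approached as far as the arm can. A call with a number of a shift or a turn outside -1 to 1 is refused whole. A call with a gripper value outside its range is refused whole. The fingers move at their own pace and stop on an object; FORCE is the grip in N (left out, the last holds). Time passes only in rows, so rows that repeat a pose let the fingers close. It gives the time, the measured TCP pose, the force, the opening and the grip force at its end, in the units of the state.
- manip.get_state(): the state, without advancing time (a new reading comes with each control period).
- manip.get_image(name): name is "side" or "top"; returns a dict with "img" (420x560x3 uint8, red, green, blue), "mtx" (3x3 intrinsics, pixels), "k1" (the pictures are not rectified: a ray, as slopes to the right and down, at radius r is drawn at 1 + k1 r^2 times it, then the intrinsics apply), "world_to_cam" (4x4, takes a point from world to camera coordinates). Camera axes: x right, y down, z forward; pixel columns grow to the right and rows downward; lengths in m; the calibration is good to about 2 mm. A picture is of the moment at which its call begins. There is no depth.
- manip.sign_off(): hands the job in; it is judged then, once.
The state is a dict: "clock": time; "qpos": joint angles; "qd": joint speeds; "effort": joint torques, N m; "position": TCP position; "ee_rot": TCP orientation; "contact_force": force on the tool from outside, world axes, zero at the start; "moment": the same for the moment, N m; "width": finger opening in m; "gripper_force": force on a finger pad.
Only numpy, scipy, OpenCV 4.12 (cv2) and the standard library are available. Lean on these libraries where they do the work, as an engineer would, in place of code of your own. Each camera call takes 0.05 s, during which the arm holds its last target. There are 200 camera calls.

## Working session

There is one attempt and no reset: what is moved stays moved. The work goes in short steps, Python scripts to look and compute and a shell command to move; the robot and the scene stay as the last step left them, time stands still between calls to the robot, and variables do not carry over. Pictures are saved under pics/ and viewed, at most 10 in all, crops included, and the job is handed in when it is done.

```bash
mkdir -p pics; cat > h.py <<'E'
import numpy as np, cv2
from rig import manip
def snap(n,f=None):
    d=manip.get_image(n)
    if f: cv2.imwrite(f,d["img"][:,:,::-1])
    return d
def ray(d,u,v):
    K=np.array(d["mtx"]);T=np.array(d["world_to_cam"]);p=np.array([(u-K[0,2])/K[0,0],(v-K[1,2])/K[1,1]])
    s=p.copy()
    for _ in range(30): s=p/(1+d["k1"]*(s@s))
    R=T[:3,:3];return -R.T@T[:3,3], R.T@np.array([s[0],s[1],1])
def atz(d,u,v,z):
    o,r=ray(d,u,v);return o+r*(z-o[2])/r[2]
def proj(d,P):
    K=np.array(d["mtx"]);T=np.array(d["world_to_cam"]);c=T[:3,:3]@np.array(P)+T[:3,3]
    s=c[:2]/c[2];s=s*(1+d["k1"]*(s@s));return K[:2,:2]@s+K[:2,2]
E
python3 - <<'E'
from h import *
import pickle
a=snap("top","pics/top0.png");b=snap("side","pics/side0.png")
pickle.dump((a,b),open("cam0.pkl","wb"))
s=manip.get_state();print(s["position"],s["ee_rot"],s["width"],s["clock"],manip.pinch_z)
E
```

```text
[ 0.21782191 -0.53163188  0.23051064] [-8.32886458e-04  9.81166964e-01  1.93159753e-01 -6.82714438e-05] 0.08539006671275716 0.1 0.0187
```

View pics/top0.png

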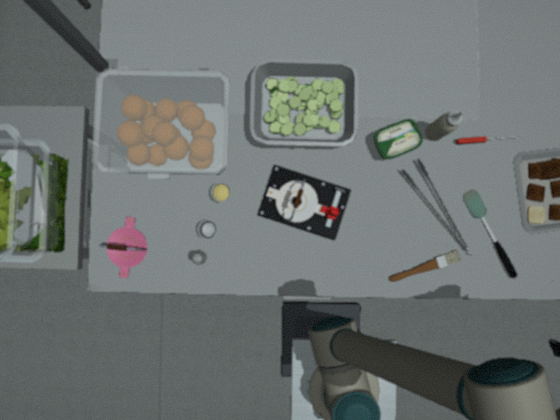

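View pics/side0.png

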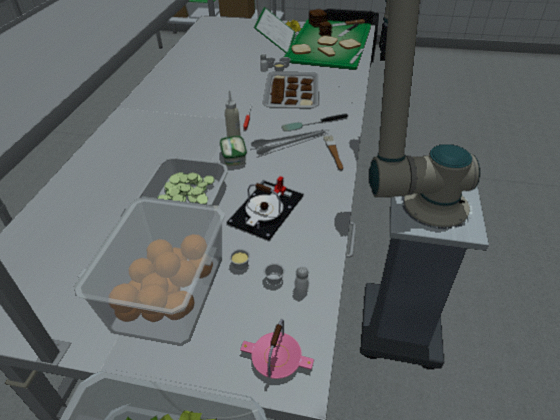

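The white dish sits in the black cradle at top (298,201) and side (264,207). Its red latch is at top (330,211) and side (280,184). The pink dish at top (126,246) and side (276,355) is the look-alike. The white one is meant, because it is in the cradle with the ball and latch. I'll confirm this in an enlarged crop.

```bash
python3 - <<'E'
from h import *
import pickle
a,b=pickle.load(open("cam0.pkl","rb"))
t=cv2.resize(a["img"][155:250,250:360],None,fx=3.6,fy=3.6,interpolation=cv2.INTER_CUBIC) # 396x342
s=cv2.resize(b["img"][170:245,222:312],None,fx=4.4,fy=4.4,interpolation=cv2.INTER_CUBIC)
c=np.zeros((345,800,3),np.uint8);c[:t.shape[0],:t.shape[1]]=t;c[:s.shape[0],400:400+s.shape[1]]=s
cv2.imwrite("pics/crop0.png",c[:,:,::-1])
for n,d in(("top",a),("side",b)):
    T=d["world_to_cam"];print(n,(-T[:3,:3].T@T[:3,3]).round(3),d["mtx"][0,0],d["k1"])
E
```

```text
top [0.443 0.218 1.368] 447.4954602356099 -0.05430888607894239
side [0.284 1.226 1.039] 446.81774123683954 0.026726797717148736
```

View pics/crop0.png

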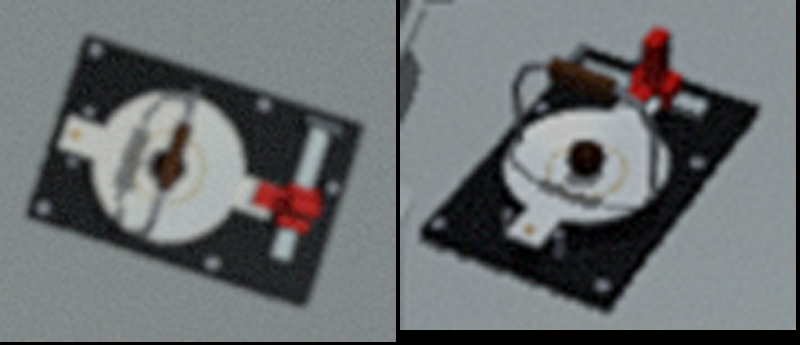

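The crop confirms it: a white dish with the ball and dark handle, with its right ear under the red latch tongue. Plate corners in the top part of the crop are about (86,36), (362,125), (305,305) and (28,215), and the rail runs (283,258) to (318,128). Next I'll compute the cradle pose, the handle and the latch tab.

```bash
python3 - <<'E'
from h import *
import pickle
a,b=pickle.load(open("cam0.pkl","rb"))
c=[(250+x/3.6,155+y/3.6) for x,y in((86,36),(362,125),(305,305),(28,215))]
P=np.array([atz(a,u,v,.012)[:2] for u,v in c]);print(P.round(4),P.mean(0))
print(np.linalg.norm(np.diff(P,axis=0),axis=1))
x=(P[0]-P[3]+P[1]-P[2]);y=(P[0]-P[1]+P[3]-P[2])
yx=np.arctan2(x[1],x[0]);yy=np.arctan2(-y[0],y[1]);print("yaw",yx,yy)
cs=[(222+(x-400)/4.4,170+y/4.4) for x,y in((586,45),(758,107),(607,312),(422,235))]
Q=np.array([atz(b,u,v,.012)[:2] for u,v in cs]);print("side",Q.round(4),Q.mean(0),np.linalg.norm(np.diff(Q,axis=0),axis=1))
m=P.mean(0)
h=[atz(a,250+x/3.6,155+y/3.6,.122)[:2] for x,y in((182,128),(165,187))];print("handle",h,np.mean(h,0))
d=np.subtract(h[0],h[1]);print("hyaw",np.arctan2(d[1],d[0]),np.linalg.norm(d))
hs=[atz(b,222+(x-400)/4.4,170+y/4.4,.117)[:2] for x,y in((552,69),(613,92))];print("handle side",hs,np.mean(hs,0))
print("rim",atz(a,250+168/3.6,155+166/3.6,.034))
ears=[atz(a,250+x/3.6,155+y/3.6,.03)[:2] for x,y in((75,134),(250,195))];d=np.subtract(ears[0],ears[1]);print("ear yaw",np.arctan2(-d[0],d[1]))
t=(yx+yy)/2;R=np.array([[np.cos(t),-np.sin(t)],[np.sin(t),np.cos(t)]])
for n,p in(("tabtop",atz(a,250+299/3.6,155+203/3.6,.078)),("tabtop side",atz(b,222+(656-400)/4.4,170+32/4.4,.078))): print(n,p,R.T@(p[:2]-m))
E
```

```text
[[ 0.6771  0.2241]
 [ 0.606  -0.0114]
 [ 0.4527  0.0352]
 [ 0.524   0.27  ]] [0.56494228 0.12947403]
[0.24597056 0.16026195 0.2454098 ]
yaw -0.29293120717140486 -0.294093811770326
side [[ 0.6048 -0.0064]
 [ 0.452   0.0453]
 [ 0.5221  0.2869]
 [ 0.675   0.2359]] [0.56348187 0.14042771] [0.1613113  0.25153219 0.16119088]
handle [array([0.58755575, 0.14757115]), array([0.5412968 , 0.16001307])] [0.56442627 0.15379211]
hyaw -0.2627445300824382 0.04790294173105597
handle side [array([0.59034937, 0.15148063]), array([0.54063745, 0.16879426])] [0.56549341 0.16013745]
rim [0.56576322 0.15370885 0.034     ]
ear yaw -0.3166514341945884
tabtop [0.53401718 0.04997649 0.078     ] [-0.00660261 -0.08504484]
tabtop side [0.53388095 0.0471093  0.078     ] [-0.00590349 -0.08782883]
```

```bash
cat >> h.py <<'E'
from scipy.spatial.transform import Rotation as Ro
O=np.array([.566,.156]);YAW=-.293
def to(cx,cy,z,yaw):
    "shares to reach cradle-frame (cx,cy), world z, tool x at world yaw, tool straight down"
    s=manip.get_state();R=Ro.from_quat(np.roll(s["ee_rot"],-1))
    c,k=np.cos(YAW),np.sin(YAW);g=np.array([O[0]+c*cx-k*cy,O[1]+k*cx+c*cy,z])
    G=Ro.from_euler("z",yaw)*Ro.from_euler("x",np.pi)
    print("goal",g.round(4),"shift",(R.inv().apply(g-s["position"])/.25).round(3),"turn",((R.inv()*G).as_rotvec()/(np.pi/2)).round(3),"t",round(s["clock"],2),"F",s["contact_force"].round(1),"w",round(s["width"],4),"q",s["qpos"].round(2))
E
r='{"dx":0.97,"dy":-0.88,"dz":0,"grip":-1}'
python3 -m jog '[{"dx":0.97,"dy":-0.88,"grip":-1},{"dx":0.97,"dy":-0.88,"grip":-1},{"dx":0.97,"dy":-0.88,"grip":-1},{"dx":0.97,"dy":-0.88,"grip":-1},{"dx":0.97,"dy":-0.88,"grip":-1}]'
python3 -m jog '[{"dx":0.97,"dy":-0.88,"grip":-1},{"dx":0.97,"dy":-0.88,"grip":-1},{"dx":0.97,"dy":-0.88,"grip":-1},{"dx":0.97,"dy":-0.88,"grip":-1},{"dx":0.97,"dy":-0.88,"grip":-1}]'
python3 -c "from h import *;to(-.035,-.112,.15,YAW)"
```

```text
goal [0.5001 0.0589 0.15  ] shift [ 1.94  -1.757  0.325] turn [-0.001  0.     0.434] t 0.1 F [ 0.9 -0.9 -1.1] w 0.0854 q [-1.3   0.28  1.51 -0.    1.36 -0.12]schema error: expected keys dx, dy, dz, ax, ay, az, grip
schema error: expected keys dx, dy, dz, ax, ay, az, grip
```

```bash
python3 -m jog '[{"dx":0.97,"dy":-0.88,"dz":0,"ax":0,"ay":0,"az":0,"grip":-1},{"dx":0.97,"dy":-0.88,"dz":0,"ax":0,"ay":0,"az":0,"grip":-1},{"dx":0.97,"dy":-0.88,"dz":0,"ax":0,"ay":0,"az":0,"grip":-1},{"dx":0.97,"dy":-0.88,"dz":0,"ax":0,"ay":0,"az":0,"grip":-1},{"dx":0.97,"dy":-0.88,"dz":0,"ax":0,"ay":0,"az":0,"grip":-1}]'
python3 -m jog '[{"dx":0.97,"dy":-0.88,"dz":0,"ax":0,"ay":0,"az":0,"grip":-1},{"dx":0.97,"dy":-0.88,"dz":0,"ax":0,"ay":0,"az":0,"grip":-1},{"dx":0.97,"dy":-0.88,"dz":0,"ax":0,"ay":0,"az":0,"grip":-1},{"dx":0.97,"dy":-0.88,"dz":0,"ax":0,"ay":0,"az":0,"grip":-1},{"dx":0.97,"dy":-0.88,"dz":0,"ax":0,"ay":0,"az":0,"grip":-1}]'
python3 -c "from h import *;to(-.035,-.112,.15,YAW)"
```

```text
clock: 0.52
position: [0.3079, -0.3421, 0.2309]
ee_rot: [-0.0, 0.981, 0.193, -0.0]
contact_force: [0.6, 0.2, -0.3]
width: 0.0255
gripper_force: 0.0
clock: 0.93
position: [0.3975, -0.154, 0.2312]
ee_rot: [0.0, 0.981, 0.193, -0.0]
contact_force: [1.4, -0.9, -0.2]
width: 0.0
gripper_force: 0.0
goal [0.5001 0.0589 0.15  ] shift [ 0.702 -0.633  0.325] turn [0.    0.    0.434] t 0.93 F [ 1.4 -0.9 -0.2] w 0.0 q [-0.53  0.05  1.79 -0.    1.3   0.65]
```

```bash
python3 -m jog '[{"dx":0.7,"dy":-0.63,"dz":0,"ax":0,"ay":0,"az":0.43,"grip":-1},{"dx":0.7,"dy":-0.63,"dz":0,"ax":0,"ay":0,"az":0.43,"grip":-1},{"dx":0.7,"dy":-0.63,"dz":0,"ax":0,"ay":0,"az":0.43,"grip":-1},{"dx":0.7,"dy":-0.63,"dz":0,"ax":0,"ay":0,"az":0.43,"grip":-1},{"dx":0.7,"dy":-0.63,"dz":0,"ax":0,"ay":0,"az":0.43,"grip":-1}]'
python3 -c "from h import *;to(-.035,-.112,.15,YAW)"
```

```text
clock: 1.35
position: [0.474, 0.0025, 0.2311]
ee_rot: [0.0, 0.998, -0.07, -0.0]
contact_force: [1.0, 0.2, 0.9]
width: -0.0002
gripper_force: 0.0
goal [0.5001 0.0589 0.15  ] shift [ 0.072 -0.238  0.324] turn [0.    0.    0.097] t 1.35 F [1.  0.2 0.9] w -0.0002 q [-0.14  0.12  1.71 -0.    1.31  1.57]
```

```bash
python3 -m jog '[{"dx":0.072,"dy":-0.238,"dz":0.32,"ax":0,"ay":0,"az":0.097,"grip":-1},{"dx":0.072,"dy":-0.238,"dz":0.32,"ax":0,"ay":0,"az":0.097,"grip":-1},{"dx":0.072,"dy":-0.238,"dz":0.32,"ax":0,"ay":0,"az":0.097,"grip":-1},{"dx":0.072,"dy":-0.238,"dz":0.32,"ax":0,"ay":0,"az":0.097,"grip":-1},{"dx":0.072,"dy":-0.238,"dz":0.32,"ax":0,"ay":0,"az":0.097,"grip":-1}]'
python3 - <<'E'
from h import *
to(-.035,-.112,.05,YAW)
b=snap("side");a=snap("top")
s=cv2.resize(b["img"][160:245,222:322],(390,332),interpolation=cv2.INTER_CUBIC)
t=cv2.resize(a["img"][155:250,250:360],None,fx=3.6,fy=3.6,interpolation=cv2.INTER_CUBIC)
c=np.zeros((345,800,3),np.uint8);c[:342,:396]=t;c[:332,400:790]=s
cv2.imwrite("pics/c1.png",c[:,:,::-1])
E
```

```text
clock: 1.77
position: [0.499, 0.0575, 0.1505]
ee_rot: [0.0, 0.99, -0.143, -0.001]
contact_force: [-0.4, 0.5, 0.6]
width: -0.0002
gripper_force: 0.0
goal [0.5001 0.0589 0.05  ] shift [ 0.004 -0.007  0.402] turn [0.001 0.002 0.004] t 1.77 F [-0.4  0.5  0.6] w -0.0002 q [-0.02  0.23  1.78 -0.    1.13  1.83]
```

View pics/c1.png

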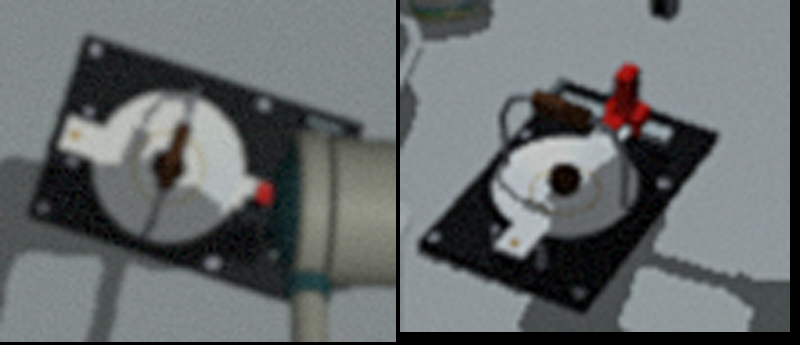

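The fingers, at side crop (663,5), hang above and in front of the red tab at (627,75). The latch and dish are undisturbed. I'll descend and then push gradually.

```bash
python3 -m jog '[{"dx":0,"dy":-0.007,"dz":0.15,"ax":0,"ay":0,"az":0,"grip":-1},{"dx":0,"dy":-0.007,"dz":0.3,"ax":0,"ay":0,"az":0,"grip":-1},{"dx":0,"dy":-0.007,"dz":0.4,"ax":0,"ay":0,"az":0,"grip":-1},{"dx":0,"dy":-0.007,"dz":0.4,"ax":0,"ay":0,"az":0,"grip":-1}]'
python3 -m jog '[{"dx":0.02,"dy":0,"dz":0,"ax":0,"ay":0,"az":0,"grip":-1},{"dx":0.04,"dy":0,"dz":0,"ax":0,"ay":0,"az":0,"grip":-1},{"dx":0.06,"dy":0,"dz":0,"ax":0,"ay":0,"az":0,"grip":-1},{"dx":0.08,"dy":0,"dz":0,"ax":0,"ay":0,"az":0,"grip":-1},{"dx":0.1,"dy":0,"dz":0,"ax":0,"ay":0,"az":0,"grip":-1}]'
python3 -c "from h import *;to(.028,-.112,.05,YAW)"
```

```text
clock: 2.2
position: [0.497, 0.0577, 0.0487]
ee_rot: [0.001, 0.99, -0.144, -0.004]
contact_force: [-0.0, 0.7, -0.9]
width: 0.0002
gripper_force: 0.0
clock: 2.62
position: [0.5239, 0.0518, 0.0527]
ee_rot: [-0.0, 0.99, -0.144, -0.0]
contact_force: [-5.1, 1.5, 4.6]
width: -0.0002
gripper_force: 2.6
goal [0.5605 0.0407 0.05  ] shift [0.153 0.001 0.011] turn [-0.     0.001  0.003] t 2.62 F [-5.1  1.5  4.6] w -0.0002 q [-0.03  0.37  1.86  0.    0.91  1.82]
```

```bash
python3 -m jog '[{"dx":0.03,"dy":0,"dz":0,"ax":0,"ay":0,"az":0,"grip":-1},{"dx":0.06,"dy":0,"dz":0,"ax":0,"ay":0,"az":0,"grip":-1},{"dx":0.09,"dy":0,"dz":0,"ax":0,"ay":0,"az":0,"grip":-1},{"dx":0.12,"dy":0,"dz":0,"ax":0,"ay":0,"az":0,"grip":-1},{"dx":0.15,"dy":0,"dz":0,"ax":0,"ay":0,"az":0,"grip":-1}]'
python3 -m jog '[{"dx":0.01,"dy":0,"dz":0,"ax":0,"ay":0,"az":0,"grip":-1},{"dx":0.02,"dy":0,"dz":0,"ax":0,"ay":0,"az":0,"grip":-1}]'
python3 -c "from h import *;to(.028,-.112,.05,YAW)"
```

```text
clock: 3.03
position: [0.5602, 0.0414, 0.0517]
ee_rot: [-0.0, 0.99, -0.144, -0.001]
contact_force: [-16.7, 6.3, 12.0]
width: -0.0002
gripper_force: 7.9
clock: 3.2
position: [0.56, 0.0412, 0.0512]
ee_rot: [-0.001, 0.99, -0.144, -0.006]
contact_force: [-14.6, 6.1, 14.0]
width: 0.0
gripper_force: 8.2
goal [0.5605 0.0407 0.05  ] shift [0.002 0.001 0.005] turn [0.    0.008 0.003] t 3.2 F [-14.6   6.1  14. ] w 0.0 q [-0.05  0.42  1.78  0.    0.95  1.81]
```

The latch is at the stop, with the push force rising. I'll back off, go up and look.

```bash
python3 -m jog '[{"dx":-0.1,"dy":0,"dz":0,"ax":0,"ay":0,"az":0,"grip":-1},{"dx":-0.16,"dy":0,"dz":0,"ax":0,"ay":0,"az":0,"grip":-1},{"dx":-0.16,"dy":0,"dz":-0.15,"ax":0,"ay":0,"az":0,"grip":-1},{"dx":-0.16,"dy":0,"dz":-0.3,"ax":0,"ay":0,"az":0,"grip":-1},{"dx":-0.16,"dy":0,"dz":-0.45,"ax":0,"ay":0,"az":0,"grip":-1}]'
python3 -m jog '[{"dx":-0.15,"dy":0,"dz":-0.1,"ax":0,"ay":0,"az":0,"grip":1},{"dx":-0.3,"dy":0,"dz":-0.2,"ax":0,"ay":0,"az":0,"grip":1},{"dx":-0.45,"dy":0,"dz":-0.2,"ax":0,"ay":0,"az":0,"grip":1},{"dx":-0.6,"dy":0,"dz":-0.2,"ax":0,"ay":0,"az":0,"grip":1},{"dx":-0.6,"dy":0,"dz":-0.2,"ax":0,"ay":0,"az":0,"grip":1}]'
python3 - <<'E'
from h import *
to(0,0,.2,YAW)
b=snap("side");a=snap("top")
import pickle;pickle.dump((a,b),open("cam1.pkl","wb"))
s=cv2.resize(b["img"][165:240,222:312],None,fx=4.4,fy=4.4,interpolation=cv2.INTER_CUBIC)
t=cv2.resize(a["img"][155:250,250:360],None,fx=3.6,fy=3.6,interpolation=cv2.INTER_CUBIC)
c=np.zeros((345,800,3),np.uint8);c[:342,:396]=t;c[:330,400:796]=s
cv2.imwrite("pics/c2.png",c[:,:,::-1])
E
```

```text
clock: 3.62
position: [0.5272, 0.0511, 0.1651]
ee_rot: [0.0, 0.99, -0.143, 0.0]
contact_force: [1.9, 0.4, -0.2]
width: -0.0
gripper_force: 0.0
clock: 4.03
position: [0.3761, 0.095, 0.2143]
ee_rot: [-0.0, 0.99, -0.142, -0.002]
contact_force: [-1.5, 0.2, -0.7]
width: 0.0603
gripper_force: 0.0
goal [0.566 0.156 0.2  ] shift [ 0.66  -0.448  0.055] turn [-0.     0.002  0.005] t 4.03 F [-1.5  0.2 -0.7] w 0.0603 q [0.07 0.   1.88 0.   1.26 1.92]
```

View pics/c2.png

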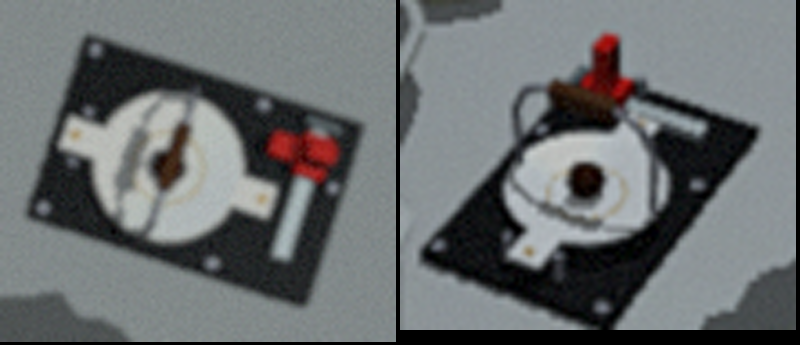

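The latch is home at the stop: the tab moved from (299,203) to about (316,150) in the top crop, about 45 mm. Ear dots are now at (75,134) and (262,198), and the handle runs (183,127) to (166,187). I'll refine the dish yaw and handle centre from these.

```bash
python3 - <<'E'
from h import *
import pickle
a,b=pickle.load(open("cam1.pkl","rb"))
A=lambda x,y,z:atz(a,250+x/3.6,155+y/3.6,z)[:2]
e=[A(75,134,.03),A(262,198,.03)];d=e[0]-e[1];print("ears",np.mean(e,0),np.linalg.norm(d),np.arctan2(-d[0],d[1]))
t0=A(299,203,.06);t1=A(316,150,.06);print("latch travel",np.linalg.norm(t1-t0))
B=lambda x,y,z:atz(b,222+(x-400)/4.4,165+y/4.4,z)[:2]
h=[B(551,90,.117),B(613,113,.117)];print("side handle",np.mean(h,0),np.arctan2(*(h[0]-h[1])[::-1]))
h=[A(183,127,.122),A(166,187,.122)];print("top handle",np.mean(h,0),np.arctan2(*(h[0]-h[1])[::-1]))
for y in (-.29,-.31): pass
E
```

```text
ears [0.56616138 0.15312309] 0.1647944750166587 -0.31095700131123616
latch travel 0.04565929165540431
side handle [0.56611138 0.1590971 ] -0.32854941601339205
top handle [0.56483259 0.15302148] -0.25835595336820516
```

```bash
sed -i 's/O=np.array(.*;/O=np.array([.566,.155]);/' h.py
python3 -m jog '[{"dx":0.65,"dy":-0.45,"dz":0.05,"ax":0,"ay":0,"az":0.015,"grip":1},{"dx":0.65,"dy":-0.45,"dz":0.05,"ax":0,"ay":0,"az":0.015,"grip":1},{"dx":0.65,"dy":-0.45,"dz":0.05,"ax":0,"ay":0,"az":0.015,"grip":1},{"dx":0.65,"dy":-0.45,"dz":0.05,"ax":0,"ay":0,"az":0.015,"grip":1},{"dx":0.65,"dy":-0.45,"dz":0.05,"ax":0,"ay":0,"az":0.015,"grip":1}]'
python3 -m jog '[{"dx":0,"dy":0,"dz":0,"ax":0,"ay":0,"az":0,"grip":1},{"dx":0,"dy":0,"dz":0,"ax":0,"ay":0,"az":0,"grip":1}]'
python3 -c "from h import *;to(0,0,.098,-.31)"
```

```text
clock: 4.55
position: [0.5764, 0.1561, 0.2004]
ee_rot: [-0.0, 0.988, -0.155, 0.002]
contact_force: [1.4, 0.3, 0.1]
width: 0.0852
gripper_force: 0.0
clock: 4.72
position: [0.5738, 0.1554, 0.1996]
ee_rot: [0.0, 0.988, -0.155, -0.0]
contact_force: [-1.1, 0.4, -1.2]
width: 0.0852
gripper_force: 0.0
goal [0.566 0.155 0.098] shift [-0.029  0.011  0.406] turn [ 0.     0.    -0.001] t 4.72 F [-1.1  0.4 -1.2] w 0.0852 q [ 0.15  0.32  1.51 -0.    1.3   2.03]
```

```bash
python3 -m jog '[{"dx":-0.029,"dy":0.011,"dz":0.1,"ax":0,"ay":0,"az":0,"grip":1},{"dx":-0.029,"dy":0.011,"dz":0.2,"ax":0,"ay":0,"az":0,"grip":1},{"dx":-0.029,"dy":0.011,"dz":0.3,"ax":0,"ay":0,"az":0,"grip":1},{"dx":-0.029,"dy":0.011,"dz":0.4,"ax":0,"ay":0,"az":0,"grip":1},{"dx":-0.029,"dy":0.011,"dz":0.405,"ax":0,"ay":0,"az":0,"grip":1}]'
python3 - <<'E'
from h import *
to(0,0,.098,-.31)
b=snap("side")
s=cv2.resize(b["img"][140:240,212:322],(660,600),interpolation=cv2.INTER_CUBIC)
cv2.imwrite("pics/c3.png",s[:,:,::-1])
E
```

```text
clock: 5.13
position: [0.5591, 0.1538, 0.0957]
ee_rot: [0.002, 0.988, -0.155, -0.004]
contact_force: [-1.3, 0.3, -0.1]
width: 0.0855
gripper_force: 0.0
goal [0.566 0.155 0.098] shift [ 0.025 -0.013 -0.009] turn [ 0.003  0.005 -0.001] t 5.13 F [-1.3  0.3 -0.1] w 0.0855 q [ 0.15  0.39  1.69 -0.    1.07  2.03]
```

View pics/c3.png

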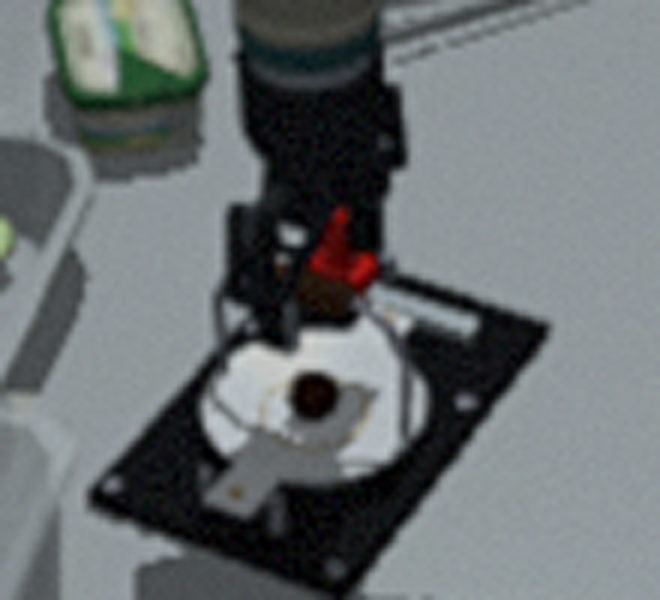

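The open fingers straddle the handle: the near finger is at (255,270), and the handle shows behind it at (325,300). I'll settle with a small correction, then close gently.

```bash
python3 -m jog '[{"dx":0,"dy":0,"dz":0,"ax":0,"ay":0,"az":0,"grip":1},{"dx":0,"dy":0,"dz":0,"ax":0,"ay":0,"az":0,"grip":1},{"dx":0,"dy":0,"dz":0,"ax":0,"ay":0,"az":0,"grip":1}]' 20
python3 -c "from h import *;to(0,0,.098,-.31)"
python3 -m jog '[{"dx":0,"dy":0,"dz":0,"ax":0,"ay":0,"az":0,"grip":0.3},{"dx":0,"dy":0,"dz":0,"ax":0,"ay":0,"az":0,"grip":-0.2},{"dx":0,"dy":0,"dz":0,"ax":0,"ay":0,"az":0,"grip":-0.4},{"dx":0,"dy":0,"dz":0,"ax":0,"ay":0,"az":0,"grip":-0.45},{"dx":0,"dy":0,"dz":0,"ax":0,"ay":0,"az":0,"grip":-0.5}]' 20
python3 -m jog '[{"dx":0,"dy":0,"dz":0,"ax":0,"ay":0,"az":0,"grip":-0.53},{"dx":0,"dy":0,"dz":0,"ax":0,"ay":0,"az":0,"grip":-0.56},{"dx":0,"dy":0,"dz":0,"ax":0,"ay":0,"az":0,"grip":-0.59},{"dx":0,"dy":0,"dz":0,"ax":0,"ay":0,"az":0,"grip":-0.62},{"dx":0,"dy":0,"dz":0,"ax":0,"ay":0,"az":0,"grip":-0.65}]' 20
python3 -c "from h import *;to(0,0,.098,-.31)"
```

```text
clock: 5.43
position: [0.5642, 0.1551, 0.1021]
ee_rot: [-0.001, 0.988, -0.155, 0.002]
contact_force: [0.2, 0.2, 0.1]
width: 0.0859
gripper_force: 0.0
goal [0.566 0.155 0.098] shift [ 0.007 -0.002  0.016] turn [-0.001 -0.002 -0.001] t 5.43 F [0.2 0.2 0.1] w 0.0859 q [ 0.15  0.39  1.68 -0.    1.07  2.03]
clock: 5.85
position: [0.5628, 0.1551, 0.1002]
ee_rot: [0.0, 0.988, -0.155, 0.0]
contact_force: [-0.3, 0.1, -0.5]
width: 0.0257
gripper_force: 0.0
clock: 6.27
position: [0.563, 0.1555, 0.1002]
ee_rot: [-0.0, 0.988, -0.155, 0.0]
contact_force: [-0.5, 1.5, 0.8]
width: 0.0151
gripper_force: 0.8
goal [0.566 0.155 0.098] shift [ 0.012 -0.002  0.009] turn [-0.001 -0.    -0.001] t 6.27 F [-0.5  1.5  0.8] w 0.0151 q [0.15 0.39 1.68 0.   1.07 2.03]
```

```bash
python3 -m jog '[{"dx":0,"dy":0,"dz":0,"ax":0,"ay":0,"az":0,"grip":-0.7},{"dx":0,"dy":0,"dz":0,"ax":0,"ay":0,"az":0,"grip":-0.8},{"dx":0,"dy":0,"dz":0,"ax":0,"ay":0,"az":0,"grip":-1},{"dx":0,"dy":0,"dz":0,"ax":0,"ay":0,"az":0,"grip":-1}]' 30
python3 -m jog '[{"dx":0,"dy":0,"dz":0,"ax":0,"ay":0,"az":0,"grip":-1},{"dx":0,"dy":0,"dz":0,"ax":0,"ay":0,"az":0,"grip":-1},{"dx":0,"dy":0,"dz":0,"ax":0,"ay":0,"az":0,"grip":-1}]' 60
python3 -m jog '[{"dx":0,"dy":0,"dz":-0.005,"ax":0,"ay":0,"az":0,"grip":-1},{"dx":0,"dy":0,"dz":-0.01,"ax":0,"ay":0,"az":0,"grip":-1},{"dx":0,"dy":0,"dz":-0.02,"ax":0,"ay":0,"az":0,"grip":-1},{"dx":0,"dy":0,"dz":-0.03,"ax":0,"ay":0,"az":0,"grip":-1},{"dx":0,"dy":0,"dz":-0.04,"ax":0,"ay":0,"az":0,"grip":-1}]' 60
python3 -c "from h import *;to(0,0,.235,-.31)"
```

```text
clock: 6.6
position: [0.5628, 0.1552, 0.1001]
ee_rot: [-0.0, 0.988, -0.155, 0.0]
contact_force: [-0.1, 1.0, 0.1]
width: 0.0132
gripper_force: 30.0
clock: 6.85
position: [0.5629, 0.1552, 0.1002]
ee_rot: [-0.0, 0.988, -0.155, 0.0]
contact_force: [1.5, 1.6, 0.4]
width: 0.0131
gripper_force: 59.9
clock: 7.27
position: [0.5622, 0.1547, 0.1099]
ee_rot: [0.0, 0.988, -0.155, -0.001]
contact_force: [-0.5, 0.1, -3.8]
width: 0.0126
gripper_force: 59.3
goal [0.566 0.155 0.235] shift [ 0.014 -0.005 -0.5  ] turn [ 0.001  0.001 -0.001] t 7.27 F [-0.5  0.1 -3.8] w 0.0126 q [ 0.15  0.38  1.67 -0.    1.09  2.03]
```

The dish is lifted cleanly with a 3.8 N load. I'll continue up gently, about 6 mm per row.

```bash
for i in 1; do :; done
python3 -m jog '[{"dx":0,"dy":0,"dz":-0.01,"ax":0,"ay":0,"az":0,"grip":-1},{"dx":0,"dy":0,"dz":-0.022,"ax":0,"ay":0,"az":0,"grip":-1},{"dx":0,"dy":0,"dz":-0.037,"ax":0,"ay":0,"az":0,"grip":-1},{"dx":0,"dy":0,"dz":-0.055,"ax":0,"ay":0,"az":0,"grip":-1},{"dx":0,"dy":0,"dz":-0.075,"ax":0,"ay":0,"az":0,"grip":-1}]' 60
python3 -m jog '[{"dx":0,"dy":0,"dz":-0.02,"ax":0,"ay":0,"az":0,"grip":-1},{"dx":0,"dy":0,"dz":-0.04,"ax":0,"ay":0,"az":0,"grip":-1},{"dx":0,"dy":0,"dz":-0.06,"ax":0,"ay":0,"az":0,"grip":-1},{"dx":0,"dy":0,"dz":-0.08,"ax":0,"ay":0,"az":0,"grip":-1},{"dx":0,"dy":0,"dz":-0.1,"ax":0,"ay":0,"az":0,"grip":-1}]' 60
python3 -m jog '[{"dx":0,"dy":0,"dz":-0.02,"ax":0,"ay":0,"az":0,"grip":-1},{"dx":0,"dy":0,"dz":-0.04,"ax":0,"ay":0,"az":0,"grip":-1},{"dx":0,"dy":0,"dz":-0.06,"ax":0,"ay":0,"az":0,"grip":-1},{"dx":0,"dy":0,"dz":-0.08,"ax":0,"ay":0,"az":0,"grip":-1},{"dx":0,"dy":0,"dz":-0.1,"ax":0,"ay":0,"az":0,"grip":-1}]' 60
python3 -m jog '[{"dx":0,"dy":0,"dz":-0.02,"ax":0,"ay":0,"az":0,"grip":-1},{"dx":0,"dy":0,"dz":-0.04,"ax":0,"ay":0,"az":0,"grip":-1},{"dx":0,"dy":0,"dz":-0.06,"ax":0,"ay":0,"az":0,"grip":-1},{"dx":0,"dy":0,"dz":-0.08,"ax":0,"ay":0,"az":0,"grip":-1},{"dx":0,"dy":0,"dz":-0.1,"ax":0,"ay":0,"az":0,"grip":-1}]' 60
python3 -m jog '[{"dx":0,"dy":0,"dz":-0.02,"ax":0,"ay":0,"az":0,"grip":-1},{"dx":0,"dy":0,"dz":-0.04,"ax":0,"ay":0,"az":0,"grip":-1},{"dx":0,"dy":0,"dz":-0.055,"ax":0,"ay":0,"az":0,"grip":-1},{"dx":0,"dy":0,"dz":-0.065,"ax":0,"ay":0,"az":0,"grip":-1},{"dx":0,"dy":0,"dz":-0.07,"ax":0,"ay":0,"az":0,"grip":-1}]' 60
python3 - <<'E'
from h import *
to(0,0,.235,-.31)
b=snap("side")
s=cv2.resize(b["img"][130:230,202:312],(660,600),interpolation=cv2.INTER_CUBIC)
cv2.imwrite("pics/c4.png",s[:,:,::-1])
E
```

```text
clock: 7.68
position: [0.5626, 0.1551, 0.1292]
ee_rot: [0.0, 0.988, -0.155, -0.0]
contact_force: [0.4, 0.6, -3.9]
width: 0.0133
gripper_force: 59.3
clock: 8.1
position: [0.5627, 0.1551, 0.1544]
ee_rot: [0.0, 0.988, -0.155, 0.0]
contact_force: [-0.7, 0.1, -4.0]
width: 0.0132
gripper_force: 59.3
clock: 8.52
position: [0.5627, 0.1551, 0.1793]
ee_rot: [0.0, 0.988, -0.155, 0.0]
contact_force: [0.6, 0.2, -3.8]
width: 0.0129
gripper_force: 59.3
clock: 8.93
position: [0.5627, 0.1551, 0.2043]
ee_rot: [0.0, 0.988, -0.155, 0.0]
contact_force: [-0.5, 0.5, -3.5]
width: 0.0132
gripper_force: 59.3
clock: 9.35
position: [0.5629, 0.1551, 0.2218]
ee_rot: [-0.0, 0.988, -0.155, 0.0]
contact_force: [0.4, 0.6, -3.8]
width: 0.013
gripper_force: 59.3
goal [0.566 0.155 0.235] shift [ 0.012 -0.003 -0.053] turn [-0.    -0.    -0.001] t 9.35 F [ 0.4  0.6 -3.8] w 0.013 q [ 0.15  0.29  1.5  -0.    1.34  2.03]
```

View pics/c4.png

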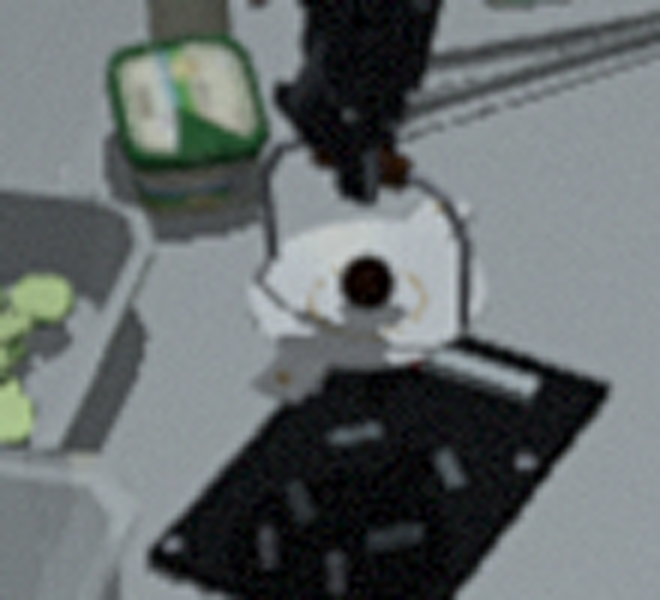

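The dish hangs level with the ball at the middle of the brass ring (367,283), clear of the cradle. Next is the quarter turn, q6 going from 2.03 towards 0.45, ramped.

```bash
python3 -m jog '[{"dx":0,"dy":0,"dz":-0.01,"ax":0,"ay":0,"az":-0.005,"grip":-1},{"dx":0,"dy":0,"dz":-0.02,"ax":0,"ay":0,"az":-0.015,"grip":-1},{"dx":0,"dy":0,"dz":-0.03,"ax":0,"ay":0,"az":-0.03,"grip":-1},{"dx":0,"dy":0,"dz":-0.04,"ax":0,"ay":0,"az":-0.05,"grip":-1},{"dx":0,"dy":0,"dz":-0.05,"ax":0,"ay":0,"az":-0.075,"grip":-1}]' 60
python3 -m jog '[{"dx":0,"dy":0,"dz":0,"ax":0,"ay":0,"az":-0.028,"grip":-1},{"dx":0,"dy":0,"dz":0,"ax":0,"ay":0,"az":-0.056,"grip":-1},{"dx":0,"dy":0,"dz":0,"ax":0,"ay":0,"az":-0.084,"grip":-1},{"dx":0,"dy":0,"dz":0,"ax":0,"ay":0,"az":-0.112,"grip":-1},{"dx":0,"dy":0,"dz":0,"ax":0,"ay":0,"az":-0.14,"grip":-1}]' 60
python3 -m jog '[{"dx":0,"dy":0,"dz":0,"ax":0,"ay":0,"az":-0.028,"grip":-1},{"dx":0,"dy":0,"dz":0,"ax":0,"ay":0,"az":-0.056,"grip":-1},{"dx":0,"dy":0,"dz":0,"ax":0,"ay":0,"az":-0.084,"grip":-1},{"dx":0,"dy":0,"dz":0,"ax":0,"ay":0,"az":-0.112,"grip":-1},{"dx":0,"dy":0,"dz":0,"ax":0,"ay":0,"az":-0.14,"grip":-1}]' 60
python3 -m jog '[{"dx":0,"dy":0,"dz":0,"ax":0,"ay":0,"az":-0.028,"grip":-1},{"dx":0,"dy":0,"dz":0,"ax":0,"ay":0,"az":-0.056,"grip":-1},{"dx":0,"dy":0,"dz":0,"ax":0,"ay":0,"az":-0.084,"grip":-1},{"dx":0,"dy":0,"dz":0,"ax":0,"ay":0,"az":-0.112,"grip":-1},{"dx":0,"dy":0,"dz":0,"ax":0,"ay":0,"az":-0.14,"grip":-1}]' 60
python3 -c "from h import *;to(0,0,.235,1.278)"
```

```text
clock: 9.82
position: [0.5627, 0.1551, 0.234]
ee_rot: [0.0, 0.995, -0.095, -0.0]
contact_force: [0.1, 0.4, -3.4]
width: 0.013
gripper_force: 59.3
clock: 10.23
position: [0.5627, 0.155, 0.2339]
ee_rot: [0.0, 1.0, 0.015, 0.0]
contact_force: [-0.0, 0.2, -3.3]
width: 0.013
gripper_force: 59.3
clock: 10.65
position: [0.5627, 0.1551, 0.2339]
ee_rot: [0.0, 0.992, 0.125, -0.0]
contact_force: [-0.3, 0.0, -3.8]
width: 0.0127
gripper_force: 59.3
clock: 11.07
position: [0.5627, 0.1551, 0.2339]
ee_rot: [0.0, 0.973, 0.233, -0.0]
contact_force: [-0.2, 0.7, -4.1]
width: 0.0129
gripper_force: 59.3
goal [0.566 0.155 0.235] shift [ 0.012  0.006 -0.004] turn [ 0.     0.    -0.515] t 11.07 F [-0.2  0.7 -4.1] w 0.0129 q [ 0.15  0.29  1.48 -0.    1.37  1.25]
```

```bash
python3 -m jog '[{"dx":0,"dy":0,"dz":0,"ax":0,"ay":0,"az":-0.028,"grip":-1},{"dx":0,"dy":0,"dz":0,"ax":0,"ay":0,"az":-0.056,"grip":-1},{"dx":0,"dy":0,"dz":0,"ax":0,"ay":0,"az":-0.084,"grip":-1},{"dx":0,"dy":0,"dz":0,"ax":0,"ay":0,"az":-0.112,"grip":-1},{"dx":0,"dy":0,"dz":0,"ax":0,"ay":0,"az":-0.14,"grip":-1}]' 60
python3 -m jog '[{"dx":0,"dy":0,"dz":0,"ax":0,"ay":0,"az":-0.028,"grip":-1},{"dx":0,"dy":0,"dz":0,"ax":0,"ay":0,"az":-0.056,"grip":-1},{"dx":0,"dy":0,"dz":0,"ax":0,"ay":0,"az":-0.084,"grip":-1},{"dx":0,"dy":0,"dz":0,"ax":0,"ay":0,"az":-0.112,"grip":-1},{"dx":0,"dy":0,"dz":0,"ax":0,"ay":0,"az":-0.14,"grip":-1}]' 60
python3 -m jog '[{"dx":0,"dy":0,"dz":0,"ax":0,"ay":0,"az":-0.028,"grip":-1},{"dx":0,"dy":0,"dz":0,"ax":0,"ay":0,"az":-0.056,"grip":-1},{"dx":0,"dy":0,"dz":0,"ax":0,"ay":0,"az":-0.084,"grip":-1},{"dx":0,"dy":0,"dz":0,"ax":0,"ay":0,"az":-0.112,"grip":-1},{"dx":0,"dy":0,"dz":0,"ax":0,"ay":0,"az":-0.14,"grip":-1}]' 60
python3 -m jog '[{"dx":0,"dy":0,"dz":0,"ax":0,"ay":0,"az":-0.025,"grip":-1},{"dx":0,"dy":0,"dz":0,"ax":0,"ay":0,"az":-0.048,"grip":-1},{"dx":0,"dy":0,"dz":0,"ax":0,"ay":0,"az":-0.068,"grip":-1},{"dx":0,"dy":0,"dz":0,"ax":0,"ay":0,"az":-0.083,"grip":-1},{"dx":0,"dy":0,"dz":0,"ax":0,"ay":0,"az":-0.092,"grip":-1}]' 60
python3 -m jog '[{"dx":0,"dy":0,"dz":0,"ax":0,"ay":0,"az":0,"grip":-1},{"dx":0,"dy":0,"dz":0,"ax":0,"ay":0,"az":0,"grip":-1},{"dx":0,"dy":0,"dz":0,"ax":0,"ay":0,"az":0,"grip":-1},{"dx":0,"dy":0,"dz":0,"ax":0,"ay":0,"az":0,"grip":-1},{"dx":0,"dy":0,"dz":0,"ax":0,"ay":0,"az":0,"grip":-1}]' 60
python3 - <<'E'
from h import *
to(0,0,.235,1.278)
b=snap("side");a=snap("top")
s=cv2.resize(b["img"][130:230,202:312],(440,400),interpolation=cv2.INTER_CUBIC)
t=cv2.resize(a["img"][150:250,255:345],(360,400),interpolation=cv2.INTER_CUBIC)
cv2.imwrite("pics/c5.png",np.hstack([s,t])[:,:,::-1])
E
```

```text
clock: 11.48
position: [0.5627, 0.1551, 0.2339]
ee_rot: [0.0, 0.941, 0.338, -0.0]
contact_force: [-1.9, 0.5, -4.5]
width: 0.013
gripper_force: 59.3
clock: 11.9
position: [0.5627, 0.1551, 0.2339]
ee_rot: [0.0, 0.898, 0.439, 0.0]
contact_force: [-0.5, -0.5, -3.6]
width: 0.0129
gripper_force: 59.3
clock: 12.32
position: [0.5628, 0.1551, 0.2339]
ee_rot: [0.0, 0.845, 0.535, -0.0]
contact_force: [0.3, -0.1, -4.3]
width: 0.0131
gripper_force: 59.3
clock: 12.73
position: [0.5628, 0.1551, 0.2339]
ee_rot: [0.0, 0.804, 0.594, -0.0]
contact_force: [-0.2, -0.3, -4.7]
width: 0.013
gripper_force: 59.3
clock: 13.15
position: [0.5627, 0.1551, 0.2338]
ee_rot: [0.0, 0.805, 0.593, -0.0]
contact_force: [-0.2, -0.8, -3.8]
width: 0.0129
gripper_force: 59.3
goal [0.566 0.155 0.235] shift [ 0.004  0.013 -0.005] turn [ 0.     0.    -0.005] t 13.15 F [-0.2 -0.8 -3.8] w 0.0129 q [ 0.15  0.29  1.48 -0.    1.37  0.45]
```

View pics/c5.png

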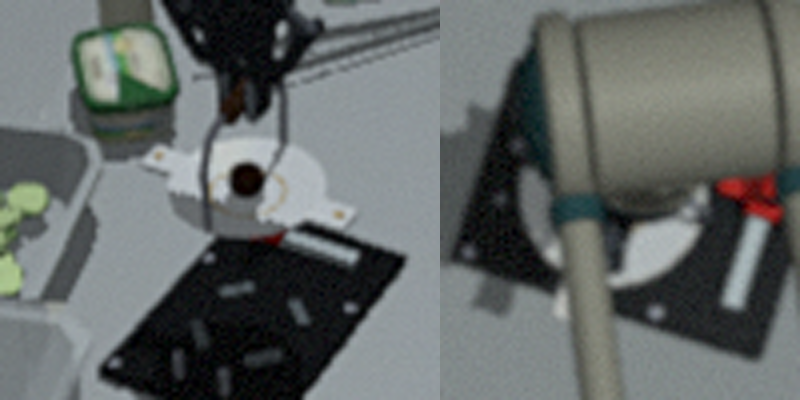

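The dish is level with the ball centred in the ring at (247,179), and the latch is still open. I'll check the ear direction from the ear dots at (157,154) and (340,214).

```bash
python3 - <<'E'
from h import *
b=snap("side")
e=[atz(b,202+x/4,130+y/4,.162)[:2] for x,y in((157,154),(340,214))];d=e[0]-e[1]
print(np.mean(e,0),np.linalg.norm(d),"ear yaw",np.arctan2(d[1],d[0]),"rail",YAW)
print("ball",proj(b,[.563,.155,.146+.027]),"seen",202+247/4,130+179/4)
E
```

```text
[0.5648451  0.15251393] 0.16624833588714627 ear yaw -0.29234706563828766 rail -0.293
ball [263.89847076 173.63670906] seen 263.75 174.75
```

The ears line up with the rail (-0.292 against -0.293 rad) and the ball is central, so I'm handing in.

```bash
python3 -c "from rig import manip;print(manip.sign_off())"
```

```text
the job is handed in; nothing more can be done
None
```

The job is handed in, though sign-off returned no verdict: the latch is fully open at its stop, and the white dish is held level about 15 cm up with its ears along the rail and the ball resting in the middle.

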